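Spot-check a desktop dry jar with a hand-held humidity probe

ROBOT

A 6-joint arm with a two-finger parallel gripper is mounted at the origin on a cart in front of the work surface, level with it; the furniture and walls round the work are solid. World frame = base frame: x ahead of the robot, y to its left, z up, the work surface at z = 0. Lengths are in m, angles in rad, forces in N, time in s.
With the tool pointing down it reaches from about 0.3 to 0.775 m from the base axis. Payload 14.6 kg.
Tool frame: the origin (TCP) lies midway between the tips of the shut fingers; the grasp point (between the pads) lies 19 mm behind it; z points along the fingers, y is the line along which they close (so a half turn about z gives the same grasp; the last joint's range is limited). The gripper opens to 85 mm and grips with 20 to 120 N. Pads are 22 mm wide; open, the fingers measure 114 mm over their backs; the gripper's body (76 mm by 85 mm) begins 54 mm behind the grasp point. The pads swing forward as they close: fully open they stand 13 mm farther back than shut.
Start: joints at [1.224, 0.3, 1.521, -0, 1.321, -0.067], TCP at [0.152, 0.529, 0.231] pointing down, gripper open.
Joint ranges: [-3.03, 3.03], [-0.79, 2.21], [0.23, 2.52], [-1.04, 4.18], [0, 3.07], [-2.55, 2.55]. Speed limits (rad/s): [2.22, 2.22, 2.57, 3.14, 3.14, 3.14].

INTERFACE

Orientations are given as a 3x3 rotation matrix whose columns are the frame's x, y, z axes.
In Python, from rig import bot gives the robot as it stands.
- The arm moves only by the tool arm_command, never from a script. Its argument "motion" is a list of rows, each an object with "jaw": the finger opening in mm, from 0 to 85.4; "offset": the shift along the tool's x, y, z in mm, a list of three; "roll": the turn about the tool's z in rad. In form: [{"jaw": jaw, "offset": [tx, ty, tz], "roll": roll}, ...]. A call has 1 to 12 rows; each row is the pose to reach, as a shift and turn from the pose commanded when the call began, along the tool's axes at that moment; what a row does not reach only later rows make up. A row lasts 1/12 s, in which the tool goes at most 41.7 mm and 7.16 degrees, less where a joint would pass 70% of its speed; a pose out of reach is approached as far as the arm can. A call with a gripper value outside its range is refused whole. The fingers move at their own pace and stop on an object; "newtons" is the grip in N (left out, the last holds). Time passes only in rows, so rows that repeat a pose let the fingers close. It gives the time, the measured TCP pose, the force, the opening and the grip force at its end, in the units of the state.
- bot.observe(): the state, without advancing time (a new reading comes with each control period).
- bot.capture(name): name is "scene" or "top"; returns the picture (480x640x3 uint8, red, green, blue); there is no depth.
- bot.get_calibration(name): a dict with "fx", "fy", "cx", "cy" (pixels), "distortion" ([k1, k2, p1, p2, k3] as OpenCV has them; the pictures are not rectified), "camera_from_world" (4x4, takes a point from world to camera coordinates). Camera axes: x right, y down, z forward; pixel columns grow to the right and rows downward; lengths in m; the calibration is good to about 2 mm. A picture is of the moment at which its call begins. get_calibration takes no time and is no camera call.
- bot.close_job(): hands the job in; it is judged then, once.
The state is a dict: "time": time; "joints": joint angles; "qvel": joint speeds; "joint_torque": joint torques, N m; "eef_pos": TCP position; "tool_rot": TCP orientation; "ft_force": force on the tool from outside, world axes, zero at the start; "wrist_torque": the same for the moment, N m; "grip_width": finger opening in m; "gripper_force": force on a finger pad.
Only numpy, scipy, OpenCV 4.12 (cv2) and the standard library are available. Lean on these libraries where they do the work, as an engineer would, in place of code of your own. Each camera call takes 0.05 s, during which the arm holds its last target. There are 200 camera calls.

TASK

Close the grey dry jar with its white lid, then take the humidity probe out of its cradle and lower the rod upright through the lid's blue guide collar until the orange band on the rod is level with the collar's upper rim. The rod must stay centred in the bore and never touch the lid or the jar. Finish while still holding the probe there, steady and centred, for the reading; leave the other things on the desk alone.

Things in the scene. Friction and masses are not known exactly. Their poses are not given: they have to be found in the camera images.
- jar_mouth (a point): centre of the open mouth of the grey, round, upright, heavy dry jar (fixed to the desk), in the plane of its rim. Rim 62 mm above the desk; outside diameter 100 mm, mouth inside diameter 86 mm, inner floor (an orange desiccant tablet) 15 mm above the desk. z axis up
- lid_collar (a point): centre of the loose lid's blue guide collar, half-way up it; z up. Collar 40 mm across, 32 mm high, pinch it from above; a 26 mm bore goes down through collar and lid. This point is 16 mm below the collar's upper rim, 16 mm above the lid disc's top, 22 mm above the disc's underside, so 22 mm above the jar's rim once the lid is seated
- lid_foot (a point): centre of the lid's lower end, on the same axis, 30 mm below the collar's centre. Lid (0.1 to 0.2 kg): a white spigot 80 mm across, 8 mm high, its foot tapering to 73 mm, goes into the jar's mouth; above it a white disc 98 mm across, 6 mm thick, rests on the jar's rim. At the start the lid stands on its spigot on the desk
- cradle_top (a point): centre of the top face of the black cradle (fixed), 112 mm above the desk: a square column 48 x 48 mm with an upright through hole of 19 mm, on a foot 84 x 84 mm and 10 mm high
- probe_grip (a point): centre of the handle of the loose humidity probe (0.08 to 0.17 kg): an upright white box 34 mm along its x, 24 mm along its y, 70 mm tall, black display on its -x side. A steel rod of 10 mm diameter runs down from the middle of its underside, on its axis. At the start the rod hangs in the cradle's hole and the handle stands on the cradle's top
- probe_mark (a point): point on the rod's axis in the middle of the orange band (12 mm high), 85 mm below the handle's centre and 60 mm above the tip; z axis up along the rod
- probe_tip (a point): lower end of the rod, on its axis, 145 mm below the handle's centre. It starts 2 mm above the desk inside the cradle: lift the probe straight up by 115 mm or more to free it
- eraser: bystander: blue and white eraser 19 x 43 x 13 mm, loose
- usb_stick: bystander: red memory stick 18 x 60 x 9 mm, loose
- tin: bystander: small round light-grey tin 50 mm across, 19 mm high, loose
- sharpener: bystander: small grey pencil sharpener 15 x 25 x 12 mm, loose
Not all that is in view belongs to the job. Of the things that look like the part that bears lid_collar, the middle-sized one is meant.

How it is judged:
By the outcome, as a careful person would: the job done as asked, in the order asked, and still so for the second after the job is handed in, while the arm keeps its last pose, push and grip.
It also fails if it takes over 69 s, if anything falls off the work surface, if the arm or the gripper's body presses on something with over 40 N, if the wrist force passes 120 N, or if a joint passes its speed limit or range.

## Working session

There is one attempt and no reset: what is moved stays moved. The work goes in short steps, Python scripts to look and compute and a tool call to move; the robot and the scene stay as the last step left them, time stands still between calls to the robot, and variables do not carry over. Pictures are saved under pics/ and viewed, at most 10 in all, crops included, and the job is handed in when it is done.

Besides the shell and the picture viewer there is one more tool, called after ">>>" as a command line: name --argument value ..., lists and objects as JSON in quotes. arm_command: Moves the arm, as the interface text tells. Its arguments: {"type":"object","properties":{"motion":{"type":"array","items":{"type":"object","properties":{"jaw":{"type":"number"},"offset":{"type":"array","items":{"type":"number"}},"roll":{"type":"number"}}}},"newtons":{"type":"number"}},"required":["motion"]}

```bash
mkdir -p pics; ls; python3 - <<'E'
from rig import bot
import cv2,numpy as np
np.set_printoptions(precision=4,suppress=True)
for n in("scene","top"):
    cv2.imwrite(f"pics/{n}0.png",bot.capture(n)[:,:,::-1])
    c=bot.get_calibration(n);print(n,c)
s=bot.observe();print(s)
E
```

```text
pics
scene {'fx': 442.2730233144912, 'fy': 442.2730233144912, 'cx': 324.74862700748264, 'cy': 232.57318167347643, 'distortion': array([-0.0683,  0.    ,  0.    ,  0.    ,  0.    ]), 'camera_from_world': array([[ 0.7596, -0.6503, -0.0029, -0.432 ],
       [-0.4399, -0.5105, -0.7388,  0.2772],
       [ 0.479 ,  0.5625, -0.6739,  0.816 ],
       [ 0.    ,  0.    ,  0.    ,  1.    ]])}
top {'fx': 514.7983578730721, 'fy': 514.7983578730721, 'cx': 325.8659281292291, 'cy': 242.39648720723014, 'distortion': array([0.0271, 0.    , 0.    , 0.    , 0.    ]), 'camera_from_world': array([[ 0.0265, -0.9996, -0.004 , -0.0808],
       [-0.9973, -0.0261, -0.0693,  0.544 ],
       [ 0.0692,  0.0058, -0.9976,  1.2688],
       [ 0.    ,  0.    ,  0.    ,  1.    ]])}
{'time': 0.1, 'joints': array([ 1.2244,  0.3004,  1.5215,  0.    ,  1.3207, -0.0666]), 'qvel': array([-0.0009, -0.0012, -0.0033, -0.0004, -0.0015,  0.0005]), 'joint_torque': array([  0.0023, -54.4379, -36.2363,   0.    ,   0.003 ,  -0.    ]), 'eef_pos': array([0.1518, 0.5284, 0.2308]), 'tool_rot': array([[-0.9611,  0.2762, -0.0004],
       [ 0.2762,  0.9611, -0.001 ],
       [ 0.0001, -0.0011, -1.    ]]), 'ft_force': array([-0.3734,  0.3822,  0.4985]), 'wrist_torque': array([-0.0362, -0.0486,  0.0263]), 'gripper_force': 0.0, 'grip_width': 0.08519104477995817}
```

View pics/scene0.png

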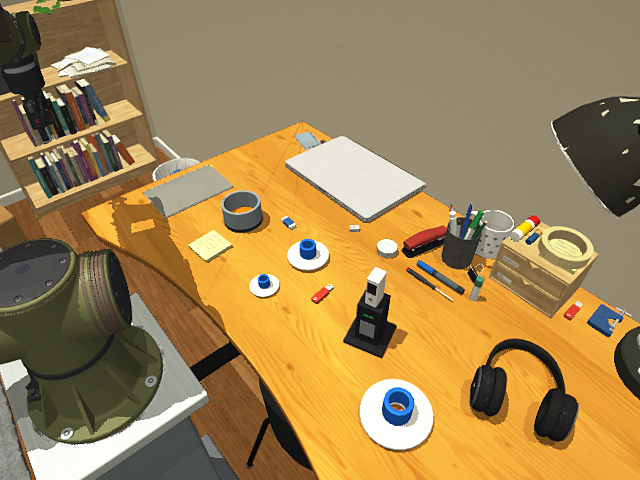

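View pics/top0.png

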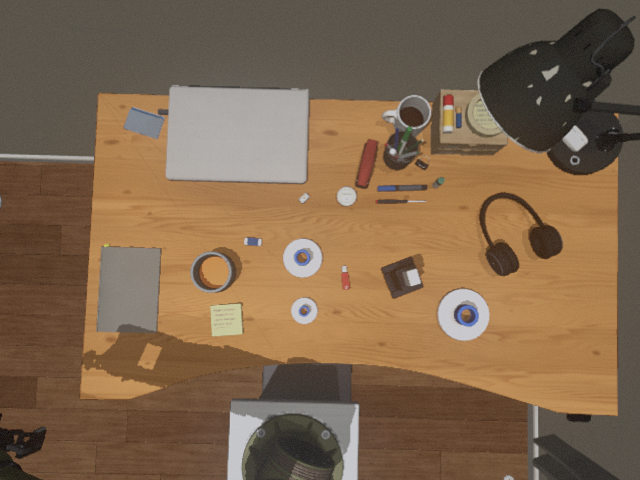

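The middle-sized lid is at scene (308,255), top (302,258). The jar is at top (212,271) and scene (241,210), and the probe and cradle at top (402,277) and scene (372,310). Next I'll take close crops for edges.

```bash
python3 - <<'E'
import cv2,numpy as np
t=cv2.imread("pics/top0.png");s=cv2.imread("pics/scene0.png")
def c(im,x,y,r=32):return cv2.resize(im[y-r:y+r,x-r:x+r],(266,266),interpolation=cv2.INTER_NEAREST)
cv2.imwrite("pics/crops.png",np.vstack([np.hstack([c(t,212,271),c(t,302,258),c(t,404,277)]),np.hstack([c(s,241,210),c(s,308,255),c(s,372,300,48)])]))
E
```

```text
(no output)
```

View pics/crops.png

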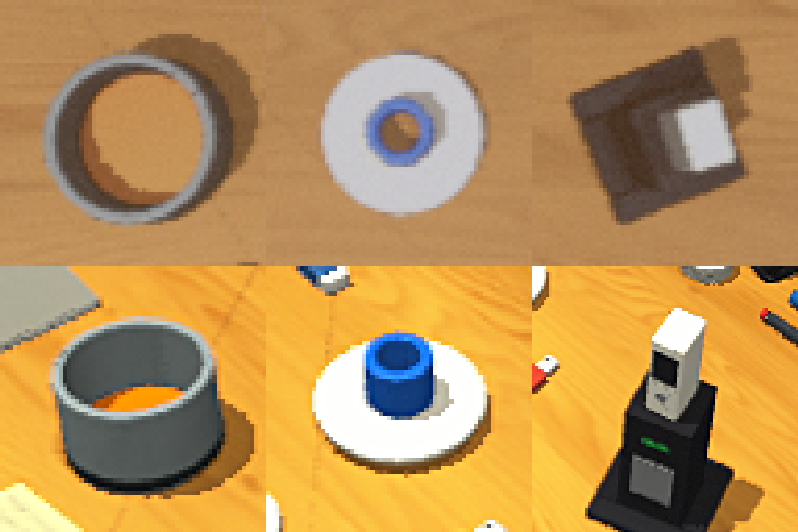

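```bash
cat > h.py <<'E'
import cv2,numpy as np
np.set_printoptions(precision=4,suppress=True)
def cal(n):
    from rig import bot
    c=bot.get_calibration(n);K=np.array([[c['fx'],0,c['cx']],[0,c['fy'],c['cy']],[0,0,1.]])
    return K,np.array(c['distortion']),np.array(c['camera_from_world'])
def ray(n,uv):
    K,d,T=cal(n);p=cv2.undistortPoints(np.float64(uv).reshape(-1,1,2),K,d).reshape(-1,2)
    R=T[:3,:3];return -R.T@T[:3,3],np.c_[p,np.ones(len(p))]@R
def plane(n,uv,z):
    o,d=ray(n,uv);return (o+d*((z-o[2])/d[:,2])[:,None])[:,:2]
def proj(n,P):
    K,d,T=cal(n);return cv2.projectPoints(np.float64(P).reshape(-1,1,3),cv2.Rodrigues(T[:3,:3])[0],T[:3,3],K,d)[0].reshape(-1,2)
def blob(im,x,y,r,cond):
    "largest masked component near (x,y): full contour points (im BGR)"
    hsv=cv2.cvtColor(im,cv2.COLOR_BGR2HSV);m=np.zeros(im.shape[:2],np.uint8)
    y0,x0=max(y-r,0),max(x-r,0)
    m[y0:y+r,x0:x+r]=cond(*[hsv[y0:y+r,x0:x+r,i].astype(int) for i in range(3)])
    cs=cv2.findContours(m,cv2.RETR_EXTERNAL,cv2.CHAIN_APPROX_NONE)[0]
    return max(cs,key=cv2.contourArea).reshape(-1,2).astype(float)
def circ(n,pts,z):
    "circle on plane z through hull of contour"
    h=cv2.convexHull(plane(n,pts,z).astype(np.float32)*1000)
    (c,r,a)=cv2.fitEllipse(plane(n,pts,z).astype(np.float32)*1000)
    (e,rr)=cv2.minEnclosingCircle(h);return np.r_[c,r,e,2*rr]
white=lambda h,s,v:(s<50)&(v>150)
blue=lambda h,s,v:(h>95)&(h<130)&(s>110)&(v>60)
E
python3 - <<'E'
from h import *
t=cv2.imread("pics/top0.png");s=cv2.imread("pics/scene0.png")
hs=cv2.cvtColor(t,cv2.COLOR_BGR2HSV);print("jar row",hs[271,188:240].tolist()[::1][:12],hs[270,400:424:2].tolist())
for n,im,x,y in(("top",t,302,258),("scene",s,308,262)):
    b=blob(im,x,y,32,lambda h,s,v:white(h,s,v)|((h>95)&(h<130)&(s<110)&(v>150)))
    print(n,"disc",circ(n,b,.014))
    b=blob(im,x,y,32,blue if n=="scene" else lambda h,s,v:(h>95)&(h<130)&(s>70));print("collar",b.min(0),b.max(0),circ(n,b,.046))
for th in(90,105,120,135):
  b=blob(t,212,271,30,lambda h,s,v:(s<70)&(v>th));print("jar",th,circ("top",b,.062))
b=blob(t,408,277,20,lambda h,s,v:(s<60)&(v>120));q=plane("top",b,.182)*1000;print("handle",cv2.minAreaRect(q.astype(np.float32)),b.min(0),b.max(0))
b=blob(s,376,280,26,lambda h,s,v:(s<60)&(v>200));print("scene handle",b.min(0),b.max(0))
E
```

```text
jar row [[16, 142, 181], [15, 133, 182], [15, 55, 159], [0, 2, 153], [165, 4, 140], [12, 45, 97], [12, 79, 84], [12, 85, 81], [13, 93, 82], [11, 83, 83], [12, 124, 76], [14, 163, 114]] [[10, 74, 90], [9, 67, 88], [11, 89, 83], [11, 84, 88], [10, 37, 123], [15, 19, 163], [15, 11, 194], [150, 3, 201], [6, 7, 195], [14, 126, 127], [14, 140, 126], [14, 135, 132]]
top disc [506.6475  -8.308   95.031   96.2267 506.628   -8.3758  98.3547]
collar [294. 250.] [309. 264.] [506.6696  -8.6908  35.3257  35.844  506.4579  -8.3411  37.5292]
scene disc [504.0922 -12.8184  91.8981  92.5285 504.9557 -12.2606  98.8196]
collar [300. 239.] [315. 259.] [497.5575 -22.764   37.2342  67.5658 496.132  -22.8288  66.1587]
jar 90 [465.144  207.8196  96.864   98.9237 465.5547 207.7455 101.0955]
jar 105 [465.1339 208.3983  96.4463  97.8204 465.5143 208.4459  99.6999]
jar 120 [465.0139 209.1318  96.0669  96.4817 465.0612 208.926   98.7876]
jar 135 [464.8596 209.529   95.2397  96.0689 464.8065 209.6811  97.7602]
handle ((464.3900146484375, -258.5581970214844), (34.78547286987305, 27.92930793762207), 11.190885543823242) [406. 269.] [420. 285.]
scene handle [367. 267.] [385. 283.]
```

>>> arm_command --motion '[{"jaw": 85,"offset": [-489,-420,50],"roll": 1.29},{"jaw": 85,"offset": [-489,-420,50],"roll": 1.29},{"jaw": 85,"offset": [-489,-420,50],"roll": 1.29},{"jaw": 85,"offset": [-489,-420,50],"roll": 1.29},{"jaw": 85,"offset": [-489,-420,50],"roll": 1.29},{"jaw": 85,"offset": [-489,-420,50],"roll": 1.29},{"jaw": 85,"offset": [-489,-420,50],"roll": 1.29},{"jaw": 85,"offset": [-489,-420,50],"roll": 1.29},{"jaw": 85,"offset": [-489,-420,50],"roll": 1.29},{"jaw": 85,"offset": [-489,-420,50],"roll": 1.29},{"jaw": 85,"offset": [-489,-420,50],"roll": 1.29},{"jaw": 85,"offset": [-489,-420,50],"roll": 1.29}]'

```text
time: 1.1
eef_pos: [0.4262, 0.1099, 0.1925]
tool_rot: [[0.002, 1.0, 0.0], [1.0, -0.002, 0.0], [0.0, 0.0, -1.0]]
ft_force: [0.5, 1.3, 0.1]
grip_width: 0.0847
gripper_force: 0.0
```

>>> arm_command --motion '[{"jaw": 85,"offset": [-110,72,0],"roll": 0},{"jaw": 85,"offset": [-110,72,0],"roll": 0},{"jaw": 85,"offset": [-110,72,0],"roll": 0},{"jaw": 85,"offset": [-110,72,0],"roll": 0},{"jaw": 85,"offset": [-110,72,0],"roll": 0},{"jaw": 85,"offset": [-110,72,0],"roll": 0}]'

```text
time: 1.6
eef_pos: [0.4973, 0.0023, 0.1921]
tool_rot: [[-0.0, 1.0, -0.001], [1.0, 0.0, 0.0], [0.0, -0.001, -1.0]]
ft_force: [-0.5, -0.2, 0.7]
grip_width: 0.0849
gripper_force: 0.0
```

>>> arm_command --motion '[{"jaw": 85,"offset": [-12,8.5,40],"roll": 0},{"jaw": 85,"offset": [-12,8.5,75],"roll": 0},{"jaw": 85,"offset": [-12,8.5,110],"roll": 0},{"jaw": 85,"offset": [-12,8.5,140],"roll": 0},{"jaw": 85,"offset": [-12,8.5,165],"roll": 0},{"jaw": 85,"offset": [-12,8.5,176],"roll": 0},{"jaw": 85,"offset": [-12,8.5,176],"roll": 0},{"jaw": 85,"offset": [-12,8.5,176],"roll": 0}]' --newtons 25

```text
time: 2.27
eef_pos: [0.5064, -0.0091, 0.0175]
tool_rot: [[-0.002, 1.0, 0.0], [1.0, 0.002, 0.0], [0.0, 0.0, -1.0]]
ft_force: [-0.2, -0.5, -0.1]
grip_width: 0.0848
gripper_force: 0.0
```

>>> arm_command --motion '[{"jaw": 35,"offset": [0,0,0],"roll": 0},{"jaw": 35,"offset": [0,0,0],"roll": 0},{"jaw": 35,"offset": [0,0,0],"roll": 0},{"jaw": 35,"offset": [0,0,0],"roll": 0},{"jaw": 35,"offset": [0,0,0],"roll": 0},{"jaw": 35,"offset": [0,0,0],"roll": 0},{"jaw": 35,"offset": [0,0,0],"roll": 0},{"jaw": 35,"offset": [0,0,0],"roll": 0},{"jaw": 35,"offset": [0,0,0],"roll": 0}]' --newtons 25

```text
time: 3.02
eef_pos: [0.5065, -0.01, 0.0176]
tool_rot: [[-0.001, 1.0, 0.001], [1.0, 0.001, -0.0], [-0.0, 0.001, -1.0]]
ft_force: [-3.7, -0.4, 9.9]
grip_width: 0.0399
gripper_force: 24.0
```

>>> arm_command --motion '[{"jaw": 70,"offset": [0,0,0],"roll": 0},{"jaw": 70,"offset": [0,0,0],"roll": 0},{"jaw": 70,"offset": [0,0,0],"roll": 0},{"jaw": 70,"offset": [0,0,0],"roll": 0},{"jaw": 70,"offset": [0,0,-1],"roll": 0.3},{"jaw": 70,"offset": [0,0,-1],"roll": 0.6},{"jaw": 70,"offset": [0,0,-1],"roll": 0.9},{"jaw": 70,"offset": [0,0,-1],"roll": 1.2},{"jaw": 70,"offset": [0,0,-1],"roll": 1.571},{"jaw": 70,"offset": [0,0,-1],"roll": 1.571},{"jaw": 70,"offset": [0,0,-1],"roll": 1.571},{"jaw": 70,"offset": [0,0,-1],"roll": 1.571}]'

```text
time: 4.02
eef_pos: [0.5062, -0.0099, 0.0176]
tool_rot: [[0.844, 0.536, -0.0], [0.536, -0.844, 0.0], [-0.0, -0.0, -1.0]]
ft_force: [0.4, 0.5, -0.3]
grip_width: 0.0702
gripper_force: 0.0
```

>>> arm_command --motion '[{"jaw": 70,"offset": [0,0,0],"roll": 0.124},{"jaw": 70,"offset": [0,0,0],"roll": 0.248},{"jaw": 70,"offset": [0,0,0],"roll": 0.372},{"jaw": 70,"offset": [0,0,0],"roll": 0.496},{"jaw": 70,"offset": [0,0,0],"roll": 0.571},{"jaw": 70,"offset": [0,0,0],"roll": 0.571}]'

```text
time: 4.52
eef_pos: [0.5062, -0.0099, 0.0176]
tool_rot: [[1.0, -0.003, -0.0], [-0.003, -1.0, 0.0], [-0.0, -0.0, -1.0]]
ft_force: [0.8, 0.2, -0.6]
grip_width: 0.0701
gripper_force: 0.0
```

>>> arm_command --motion '[{"jaw": 30,"offset": [0,0,0],"roll": 0},{"jaw": 30,"offset": [0,0,0],"roll": 0},{"jaw": 30,"offset": [0,0,0],"roll": 0},{"jaw": 30,"offset": [0,0,0],"roll": 0},{"jaw": 30,"offset": [0,0,0],"roll": 0},{"jaw": 30,"offset": [0,0,0],"roll": 0},{"jaw": 30,"offset": [0,0,0],"roll": 0},{"jaw": 30,"offset": [0,0,-5],"roll": 0},{"jaw": 30,"offset": [0,0,-30],"roll": 0},{"jaw": 30,"offset": [0,0,-65],"roll": 0},{"jaw": 30,"offset": [0,0,-100],"roll": 0},{"jaw": 30,"offset": [0,0,-100],"roll": 0}]' --newtons 40

```text
time: 5.52
eef_pos: [0.5086, -0.0101, 0.1238]
tool_rot: [[1.0, 0.001, 0.009], [0.001, -1.0, -0.001], [0.009, 0.001, -1.0]]
ft_force: [1.4, 0.6, 0.7]
grip_width: 0.0384
gripper_force: 40.7
```

```bash
python3 - <<'E'
from h import *
from rig import bot
for n in("scene","top"): cv2.imwrite(f"pics/{n}1.png",bot.capture(n)[:,:,::-1])
s=bot.observe();p=s['eef_pos'];print(p,s['grip_width'],s['ft_force'])
# expected lid: collar at TCP xy; disc top height = .014+lift
z=.014+p[2]-.0176
t=cv2.imread("pics/top1.png");im=cv2.imread("pics/scene1.png")
for n,i in(("top",t),("scene",im)):
    c=proj(n,[p[0],p[1],z])[0];b=blob(i,int(c[0]),int(c[1]),34,lambda h,s,v:(s<60)&(v>150));print(n,c,circ(n,b,z))
def c(im,u,r=48):x,y=np.int32(u);return cv2.resize(im[y-r:y+r,x-r:x+r],(400,400),interpolation=cv2.INTER_NEAREST)
cv2.imwrite("pics/c1.png",np.hstack([c(t,proj("top",[p[0],p[1],z])[0]),c(im,proj("scene",[p[0],p[1],z])[0])]))
# jar in scene: rim light vs body
hs=cv2.cvtColor(im,cv2.COLOR_BGR2HSV);print([hs[y,241].tolist() for y in range(186,234,2)])
E
```

```text
[ 0.5065 -0.0099  0.1185] 0.038317705765064096 [ 0.331  -0.0643 -2.2133]
top [300.7705 255.8973] [465.8319   3.1716   9.8432  39.3277 466.6206   6.8169  39.4306]
scene [306.104 221.046] [506.2469 -10.0018  83.807   96.747  506.3585  -6.7056 104.9117]
[[20, 194, 249], [20, 195, 252], [16, 45, 228], [83, 21, 109], [78, 14, 92], [72, 14, 93], [78, 14, 94], [78, 14, 93], [73, 19, 93], [73, 19, 94], [105, 70, 87], [20, 255, 255], [20, 255, 255], [16, 180, 255], [88, 29, 149], [80, 17, 90], [75, 16, 94], [71, 21, 96], [70, 16, 95], [84, 13, 95], [73, 19, 95], [75, 15, 99], [105, 21, 24], [13, 96, 64]]
```

View pics/c1.png

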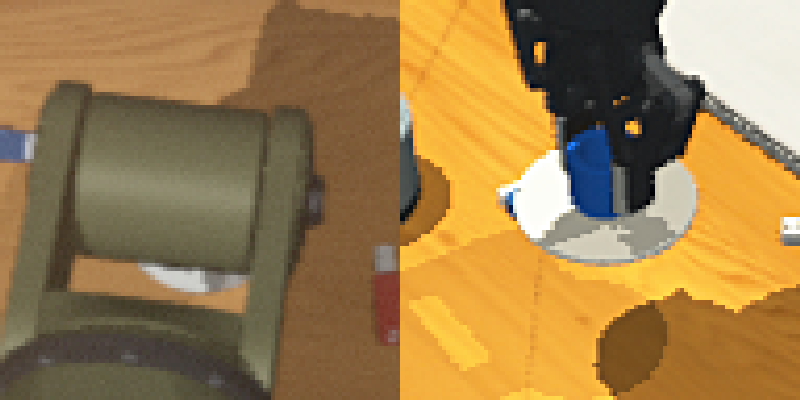

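The lid is held by its collar, level; the top view is hidden by the wrist. Now the jar in the scene view.

```bash
python3 - <<'E'
from h import *
s=cv2.imread("pics/scene0.png")
for th in(110,120,130):
    b=blob(s,241,206,26,lambda h,S,v:(S<60)&(v>th));print(th,b.min(0),b.max(0),circ("scene",b,.062))
# lid disc in scene0: use upper-edge points + project expected circle, compare extremes
b=blob(s,308,262,32,lambda h,S,v:(S<60)&(v>180)|blue(h,S,v))
a=np.linspace(0,2*np.pi,200)
for c in((.5065,-.0084),(.505,-.0123)):
    q=proj("scene",np.c_[c[0]+.049*np.cos(a),c[1]+.049*np.sin(a),0*a+.014]);print(b.min(0),b.max(0),q.min(0),q.max(0))
q=proj("scene",np.c_[.4653+.05*np.cos(a),.2082+.05*np.sin(a),0*a+.062]);print("jar pred",q.min(0),q.max(0))
E
```

```text
110 [221. 190.] [259. 214.] [464.0598 205.0019  95.0112  96.105  464.0068 205.2205 100.0922]
120 [221. 190.] [259. 214.] [464.2    205.1662  94.5867  95.7413 464.6382 205.3024  98.871 ]
130 [221. 190.] [259. 214.] [464.2396 205.3302  94.3527  95.5994 464.569  205.5994  98.7585]
[287. 238.] [328. 269.] [286.2781 238.8403] [327.7857 268.2381]
[287. 238.] [328. 269.] [286.7644 239.9449] [328.3876 269.506 ]
jar pred [220.0572 189.1858] [259.8366 213.7876]
```

>>> arm_command --motion '[{"jaw": 30,"offset": [-6,-30,0],"roll": 0},{"jaw": 30,"offset": [-13,-65,0],"roll": 0},{"jaw": 30,"offset": [-20,-105,0],"roll": 0},{"jaw": 30,"offset": [-28,-145,0],"roll": 0},{"jaw": 30,"offset": [-35,-180,0],"roll": 0},{"jaw": 30,"offset": [-40,-205,0],"roll": 0},{"jaw": 30,"offset": [-41.5,-217,0],"roll": 0},{"jaw": 30,"offset": [-41.5,-217,0],"roll": 0},{"jaw": 30,"offset": [-41.5,-217,0],"roll": 0},{"jaw": 30,"offset": [-41.5,-217,0],"roll": 0}]'

```text
time: 6.45
eef_pos: [0.4646, 0.2059, 0.1169]
tool_rot: [[1.0, 0.0, -0.001], [0.0, -1.0, -0.001], [-0.001, 0.001, -1.0]]
ft_force: [-0.4, -0.6, -1.4]
grip_width: 0.0386
gripper_force: 40.8
```

```bash
python3 - <<'E'
from h import *
from rig import bot
im=bot.capture("scene")[:,:,::-1].copy()
s=bot.observe();p=s['eef_pos'];print(p,s['grip_width'],s['ft_force'],s['joints'])
x,y=np.int32(proj("scene",[p[0],p[1],.08])[0]);print(x,y)
cv2.imwrite("pics/c2.png",cv2.resize(im[y-50:y+50,x-50:x+50],(600,600),interpolation=cv2.INTER_NEAREST))
E
```

```text
[0.4647 0.2058 0.1171] 0.03834983179237633 [-0.7983 -0.1879 -0.8697] [ 0.3449  0.3373  1.7582 -0.0002  1.0471  1.9163]
239 195
```

View pics/c2.png

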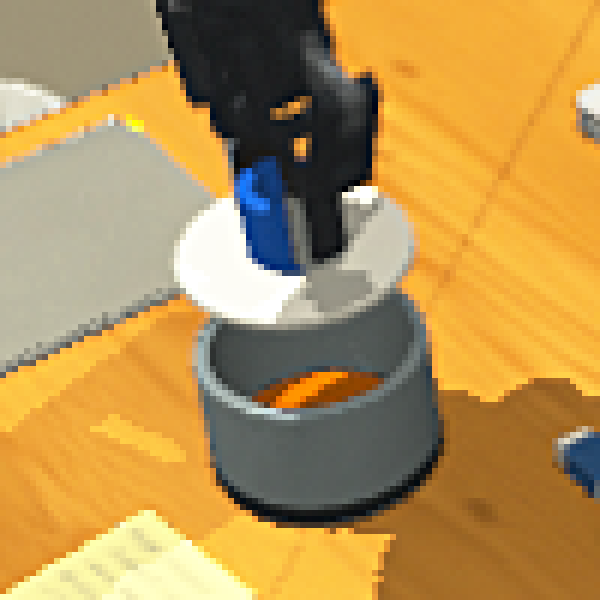

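The disc seems slightly tilted: its left edge is low and its right edge is high. I'll compare it with the predicted level disc.

```bash
python3 - <<'E'
from h import *
from rig import bot
from scipy.optimize import least_squares
im=bot.capture("scene")[:,:,::-1].copy()
p=bot.observe()['eef_pos'];x,y=np.int32(proj("scene",[p[0],p[1],.11])[0])
b=blob(im,x,y,26,lambda h,s,v:((s<45)&(v>135))); 
hull=cv2.convexHull(b.astype(np.float32)).reshape(-1,2)
print(hull.min(0),hull.max(0),cv2.fitEllipse(hull))
a=np.linspace(0,2*np.pi,400)
for ty,tx in((0,0),(.05,0),(-.05,0),(0,.05),(0,-.05)):
    z=p[2]-.0176+.014
    q=proj("scene",np.c_[p[0]+.049*np.cos(a),p[1]+.049*np.sin(a),z+.049*(ty*np.cos(a)+tx*np.sin(a))])
    print(ty,tx,q.min(0),q.max(0),cv2.fitEllipse(q.astype(np.float32)))
E
```

```text
[211. 167.] [257. 199.] ((224.38633728027344, 182.8935546875), (31.559776306152344, 66.0008316040039), 97.57652282714844)
0 0 [217.4077 173.4885] [257.7005 197.3027] ((237.55166625976562, 185.3960723876953), (23.378538131713867, 40.54729080200195), 82.13237762451172)
0.05 0 [217.5493 172.9451] [257.6153 197.855 ] ((237.57968139648438, 185.40011596679688), (24.116695404052734, 40.54850769042969), 78.97040557861328)
-0.05 0 [217.2656 173.9982] [257.7855 196.7795] ((237.5232696533203, 185.38963317871094), (22.597238540649414, 40.623409271240234), 85.08729553222656)
0 0.05 [217.325  172.8729] [257.7585 197.9323] ((237.53924560546875, 185.4033203125), (24.826644897460938, 40.57746505737305), 83.90250396728516)
0 -0.05 [217.4902 174.0779] [257.6424 196.6946] ((237.563720703125, 185.3864288330078), (21.915666580200195, 40.540008544921875), 80.57146453857422)
```

The lid is level; the level-disc prediction of 217–258 px matches. Now lowering.

>>> arm_command --motion '[{"jaw": 30,"offset": [0,-1,15],"roll": 0},{"jaw": 30,"offset": [0,-1,28],"roll": 0},{"jaw": 30,"offset": [0,-1,35],"roll": 0},{"jaw": 30,"offset": [0,-1,38],"roll": 0},{"jaw": 30,"offset": [0,-1,40],"roll": 0},{"jaw": 30,"offset": [0,-1,42],"roll": 0},{"jaw": 30,"offset": [0,-1,43],"roll": 0},{"jaw": 30,"offset": [0,-1,43],"roll": 0}]'

```text
time: 7.22
eef_pos: [0.4647, 0.208, 0.0748]
tool_rot: [[1.0, 0.001, 0.0], [0.001, -1.0, 0.0], [0.0, -0.0, -1.0]]
ft_force: [0.0, 0.0, -1.1]
grip_width: 0.0386
gripper_force: 40.8
```

>>> arm_command --motion '[{"jaw": 30,"offset": [0,0,1],"roll": 0},{"jaw": 30,"offset": [0,0,2],"roll": 0},{"jaw": 30,"offset": [0,0,3],"roll": 0},{"jaw": 30,"offset": [0,0,3.5],"roll": 0},{"jaw": 30,"offset": [0,0,3.5],"roll": 0}]'

```text
time: 7.63
eef_pos: [0.4648, 0.2082, 0.0717]
tool_rot: [[1.0, 0.001, 0.001], [0.001, -1.0, 0.0], [0.001, -0.0, -1.0]]
ft_force: [-3.0, -1.7, 6.0]
grip_width: 0.0386
gripper_force: 41.7
```

>>> arm_command --motion '[{"jaw": 75,"offset": [0,0,0],"roll": 0},{"jaw": 75,"offset": [0,0,0],"roll": 0},{"jaw": 75,"offset": [0,0,0],"roll": 0},{"jaw": 75,"offset": [0,0,0],"roll": 0},{"jaw": 75,"offset": [0,0,0],"roll": 0},{"jaw": 75,"offset": [0,0,-20],"roll": 0},{"jaw": 75,"offset": [0,0,-55],"roll": 0},{"jaw": 75,"offset": [0,0,-95],"roll": 0},{"jaw": 75,"offset": [0,0,-135],"roll": 0},{"jaw": 75,"offset": [0,0,-170],"roll": 0},{"jaw": 75,"offset": [0,0,-180],"roll": 0},{"jaw": 75,"offset": [0,0,-180],"roll": 0}]'

```text
time: 8.63
eef_pos: [0.4654, 0.2084, 0.2541]
tool_rot: [[1.0, 0.001, 0.005], [0.001, -1.0, 0.002], [0.005, -0.002, -1.0]]
ft_force: [0.9, -0.5, -1.2]
grip_width: 0.0749
gripper_force: 0.0
```

```bash
python3 - <<'E'
from h import *
from rig import bot
for n in("scene","top"): cv2.imwrite(f"pics/{n}3.png",bot.capture(n)[:,:,::-1])
s=bot.observe();print(s['eef_pos'],s['joints'])
im=cv2.imread("pics/scene3.png")
a=np.linspace(0,2*np.pi,400)
q=proj("scene",np.c_[.4648+.049*np.cos(a),.2082+.049*np.sin(a),0*a+.068]);print("disc pred",q.min(0),q.max(0))
for c in((.4648,.2082,.1),):
    q=np.vstack([proj("scene",np.c_[c[0]+.02*np.cos(a),c[1]+.02*np.sin(a),0*a+z]) for z in(.1,.068)]);print("collar pred",q.min(0),q.max(0))
b=blob(im,241,202,26,lambda h,S,v:((S<45)&(v>180))|blue(h,S,v));print("disc+collar",b.min(0),b.max(0))
b=blob(im,241,202,26,blue);print("collar",b.min(0),b.max(0))
# cradle probe: handle predicted extents
b=blob(im,376,285,26,lambda h,S,v:(S<60)&(v>130));print("handle",b.min(0),b.max(0))
R=np.deg2rad(11);X=np.array([np.cos(R),np.sin(R)]);Y=np.array([-X[1],X[0]])
for c in((.464,-.258),(.462,-.259)):
    P=[np.r_[np.array(c)+X*.017*i+Y*.012*j,z] for i in(-1,1) for j in(-1,1) for z in(.112,.182)]
    for n in("scene","top"):
        q=proj(n,P);print(c,n,q.min(0),q.max(0))
x,y=241,200;v=np.hstack([cv2.resize(im[y-40:y+40,x-40:x+40],(400,400),interpolation=cv2.INTER_NEAREST),cv2.resize(im[250:346,328:424],(400,400),interpolation=cv2.INTER_NEAREST)])
cv2.imwrite("pics/c3.png",v)
E
```

```text
[0.4644 0.2079 0.2503] [ 0.349   0.1932  1.6089 -0.      1.3401  1.9191]
disc pred [219.9015 187.6377] [259.0361 211.7203]
collar pred [229.6797 184.2628] [247.4987 204.2597]
disc+collar [221. 186.] [259. 212.]
collar [231. 186.] [246. 204.]
handle [365. 267.] [385. 306.]
(0.464, -0.258) scene [361.6227 264.2338] [386.1081 307.3611]
(0.464, -0.258) top [401.3946 268.4994] [419.6774 285.8192]
(0.462, -0.259) scene [361.2182 265.078 ] [385.7322 308.2661]
(0.462, -0.259) top [401.8149 269.4336] [420.128  286.7581]
```

View pics/c3.png

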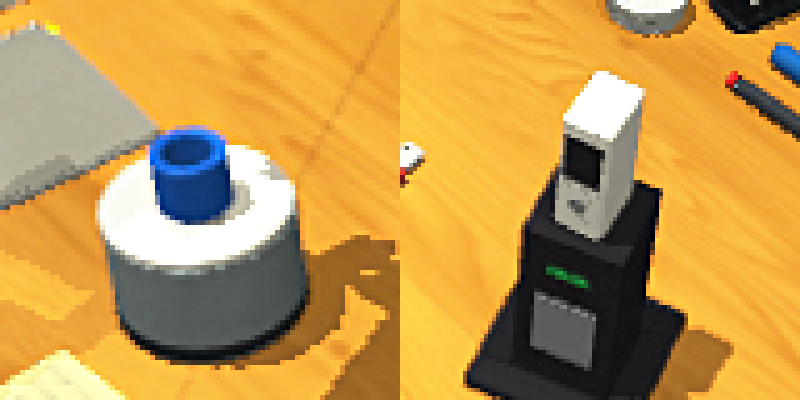

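The lid is seated flat on the rim, centred as predicted (collar columns 231–246). The handle's top corners in the scene view are about (367.6,276), (378.5,279.5), (386.8,271.6) and (376,266.8).

```bash
python3 - <<'E'
from h import *
q=plane("scene",[(367.6,275.9),(378.5,279.5),(386.8,271.6),(376,266.8)],.182)*1000;print(q,q.mean(0))
d=np.diff(np.vstack([q,q[:1]]),axis=0);print(np.hypot(*d.T),np.rad2deg(np.arctan2(d[:,1],d[:,0])))
t=cv2.imread("pics/top3.png")
for th in(150,170,185):
    b=blob(t,408,277,20,lambda h,s,v:(s<40)&(v>th));q=plane("top",b,.182)*1000;print(th,cv2.minAreaRect(q.astype(np.float32)))
E
```

```text
[[ 449.2143 -254.5585]
 [ 457.5633 -272.751 ]
 [ 481.7721 -269.3542]
 [ 475.6667 -248.8763]] [ 466.0541 -261.385 ]
[20.0168 24.4459 21.3687 27.0559] [ -65.3483    7.9872  106.6015 -167.8766]
150 ((464.582763671875, -259.0302734375), (32.82749938964844, 24.75536346435547), 19.363859176635742)
170 ((464.12298583984375, -258.5996398925781), (32.72343063354492, 23.565956115722656), 16.768930435180664)
185 ((464.2336120605469, -258.49786376953125), (31.69762420654297, 21.450979232788086), 17.430078506469727)
```

>>> arm_command --motion '[{"jaw": 75,"offset": [0,35,0],"roll": -0.1},{"jaw": 75,"offset": [0,468,0],"roll": -1.885},{"jaw": 75,"offset": [0,468,0],"roll": -1.885},{"jaw": 75,"offset": [0,468,0],"roll": -1.885},{"jaw": 75,"offset": [0,468,0],"roll": -1.885},{"jaw": 75,"offset": [0,468,0],"roll": -1.885},{"jaw": 75,"offset": [0,468,0],"roll": -1.885},{"jaw": 75,"offset": [0,468,0],"roll": -1.885},{"jaw": 75,"offset": [0,468,0],"roll": -1.885},{"jaw": 75,"offset": [0,468,0],"roll": -1.885},{"jaw": 75,"offset": [0,468,0],"roll": -1.885},{"jaw": 75,"offset": [0,468,0],"roll": -1.885}]'

```text
time: 9.73
eef_pos: [0.4646, -0.2304, 0.2492]
tool_rot: [[0.256, 0.967, -0.003], [0.967, -0.256, 0.002], [0.001, -0.003, -1.0]]
ft_force: [1.5, 0.3, -0.3]
grip_width: 0.075
gripper_force: 0.0
```

>>> arm_command --motion '[{"jaw": 75,"offset": [0,0,0],"roll": -0.12},{"jaw": 75,"offset": [0,0,0],"roll": -0.24},{"jaw": 75,"offset": [0,0,0],"roll": -0.36},{"jaw": 75,"offset": [0,0,0],"roll": -0.41},{"jaw": 75,"offset": [0,0,0],"roll": -0.41},{"jaw": 75,"offset": [0,0,0],"roll": -0.41}]'

```text
time: 10.23
eef_pos: [0.4651, -0.2286, 0.2497]
tool_rot: [[-0.143, 0.99, -0.002], [0.99, 0.143, 0.001], [0.002, -0.002, -1.0]]
ft_force: [0.0, 0.1, -0.6]
grip_width: 0.0751
gripper_force: 0.0
```

>>> arm_command --motion '[{"jaw": 75,"offset": [-31,-4.5,0],"roll": -0.1},{"jaw": 75,"offset": [-31,-4.5,0],"roll": -0.17},{"jaw": 75,"offset": [-31,-4.5,0],"roll": -0.17},{"jaw": 75,"offset": [-31,-4.5,20],"roll": -0.17},{"jaw": 75,"offset": [-31,-4.5,50],"roll": -0.17},{"jaw": 75,"offset": [-31,-4.5,85],"roll": -0.17},{"jaw": 75,"offset": [-31,-4.5,110],"roll": -0.17},{"jaw": 75,"offset": [-31,-4.5,121],"roll": -0.17},{"jaw": 75,"offset": [-31,-4.5,121],"roll": -0.17},{"jaw": 75,"offset": [-31,-4.5,121],"roll": -0.17}]'

```text
time: 11.07
eef_pos: [0.4658, -0.2601, 0.1309]
tool_rot: [[-0.309, 0.951, 0.0], [0.951, 0.309, -0.0], [-0.0, 0.0, -1.0]]
ft_force: [-0.1, -0.9, 0.4]
grip_width: 0.0751
gripper_force: 0.0
```

>>> arm_command --motion '[{"jaw": 28,"offset": [0,0,0],"roll": 0},{"jaw": 28,"offset": [0,0,0],"roll": 0},{"jaw": 28,"offset": [0,0,0],"roll": 0},{"jaw": 28,"offset": [0,0,0],"roll": 0},{"jaw": 28,"offset": [0,0,0],"roll": 0},{"jaw": 28,"offset": [0,0,0],"roll": 0},{"jaw": 28,"offset": [0,0,0],"roll": 0},{"jaw": 28,"offset": [0,0,0],"roll": 0},{"jaw": 28,"offset": [0,0,0],"roll": 0}]' --newtons 20

```text
time: 11.82
eef_pos: [0.4658, -0.2604, 0.1313]
tool_rot: [[-0.31, 0.951, 0.002], [0.951, 0.31, -0.001], [-0.001, 0.001, -1.0]]
ft_force: [-0.9, 1.4, 6.2]
grip_width: 0.0336
gripper_force: 23.9
```

>>> arm_command --motion '[{"jaw": 75,"offset": [0,0,0],"roll": 0},{"jaw": 75,"offset": [0,0,0],"roll": 0},{"jaw": 75,"offset": [0,0,0],"roll": 0},{"jaw": 75,"offset": [0,0,0],"roll": 0},{"jaw": 75,"offset": [0,0,0],"roll": 0.12},{"jaw": 75,"offset": [0,0,0],"roll": 0.24},{"jaw": 75,"offset": [0,0,0],"roll": 0.36},{"jaw": 75,"offset": [0,0,0],"roll": 0.48},{"jaw": 75,"offset": [0,0,0],"roll": 0.6},{"jaw": 75,"offset": [0,0,0],"roll": 0.72},{"jaw": 75,"offset": [0,0,0],"roll": 0.84},{"jaw": 75,"offset": [0,0,0],"roll": 0.871}]'

```text
time: 12.82
eef_pos: [0.4654, -0.2601, 0.1301]
tool_rot: [[0.534, 0.846, -0.0], [0.846, -0.534, 0.0], [-0.0, -0.0, -1.0]]
ft_force: [0.6, -0.3, 0.0]
grip_width: 0.075
gripper_force: 0.0
```

>>> arm_command --motion '[{"jaw": 75,"offset": [0,0,0],"roll": 0.12},{"jaw": 75,"offset": [0,0,0],"roll": 0.24},{"jaw": 75,"offset": [0,0,0],"roll": 0.36},{"jaw": 75,"offset": [0,0,0],"roll": 0.48},{"jaw": 75,"offset": [0,0,0],"roll": 0.6},{"jaw": 75,"offset": [0,0,0],"roll": 0.7},{"jaw": 75,"offset": [0,0,0],"roll": 0.7},{"jaw": 75,"offset": [0,0,0],"roll": 0.7}]'

```text
time: 13.48
eef_pos: [0.4654, -0.2602, 0.1301]
tool_rot: [[0.95, 0.313, -0.0], [0.313, -0.95, 0.0], [-0.0, -0.0, -1.0]]
ft_force: [-0.1, -0.3, -0.3]
grip_width: 0.0752
gripper_force: 0.0
```

>>> arm_command --motion '[{"jaw": 18,"offset": [0,0,0],"roll": 0},{"jaw": 18,"offset": [0,0,0],"roll": 0},{"jaw": 18,"offset": [0,0,0],"roll": 0},{"jaw": 18,"offset": [0,0,0],"roll": 0},{"jaw": 18,"offset": [0,0,0],"roll": 0},{"jaw": 18,"offset": [0,0,0],"roll": 0},{"jaw": 18,"offset": [0,0,0],"roll": 0},{"jaw": 18,"offset": [0,0,0],"roll": 0},{"jaw": 18,"offset": [0,0,0],"roll": 0},{"jaw": 18,"offset": [0,0,0],"roll": 0}]' --newtons 50

```text
time: 14.32
eef_pos: [0.4655, -0.2602, 0.1303]
tool_rot: [[0.951, 0.31, 0.0], [0.31, -0.951, -0.0], [0.0, 0.0, -1.0]]
ft_force: [-0.3, 0.1, 2.4]
grip_width: 0.0234
gripper_force: 49.3
```

>>> arm_command --motion '[{"jaw": 18,"offset": [0,0,-5],"roll": 0},{"jaw": 18,"offset": [0,0,-15],"roll": 0},{"jaw": 18,"offset": [0,0,-30],"roll": 0},{"jaw": 18,"offset": [0,0,-50],"roll": 0},{"jaw": 18,"offset": [0,0,-70],"roll": 0},{"jaw": 18,"offset": [0,0,-90],"roll": 0},{"jaw": 18,"offset": [0,0,-110],"roll": 0},{"jaw": 18,"offset": [0,0,-130],"roll": 0},{"jaw": 18,"offset": [0,0,-145],"roll": 0},{"jaw": 18,"offset": [0,0,-150],"roll": 0},{"jaw": 18,"offset": [0,0,-150],"roll": 0}]'

```text
time: 15.23
eef_pos: [0.4656, -0.2603, 0.2816]
tool_rot: [[0.951, 0.31, 0.002], [0.31, -0.951, -0.001], [0.001, 0.002, -1.0]]
ft_force: [1.0, -0.8, -1.5]
grip_width: 0.0232
gripper_force: 49.1
```

>>> arm_command --motion '[{"jaw": 18,"offset": [4,-12,0],"roll": 0},{"jaw": 18,"offset": [12,-37,0],"roll": 0},{"jaw": 18,"offset": [22,-68,0],"roll": 0},{"jaw": 18,"offset": [33,-102,0],"roll": 0},{"jaw": 18,"offset": [44,-136,0],"roll": 0},{"jaw": 18,"offset": [55,-170,0],"roll": 0},{"jaw": 18,"offset": [66,-204,0],"roll": 0},{"jaw": 18,"offset": [77,-238,0],"roll": 0},{"jaw": 18,"offset": [88,-272,0],"roll": 0},{"jaw": 18,"offset": [99,-306,0],"roll": 0},{"jaw": 18,"offset": [110,-339,0],"roll": 0},{"jaw": 18,"offset": [120,-370,0],"roll": 0}]'

```text
time: 16.23
eef_pos: [0.4635, 0.1311, 0.2791]
tool_rot: [[0.95, 0.311, -0.002], [0.311, -0.951, -0.0], [-0.002, -0.0, -1.0]]
ft_force: [0.1, -1.3, -1.6]
grip_width: 0.0232
gripper_force: 49.2
```

>>> arm_command --motion '[{"jaw": 18,"offset": [10,-30,0],"roll": 0},{"jaw": 18,"offset": [18,-56,0],"roll": 0},{"jaw": 18,"offset": [23,-71,0],"roll": 0},{"jaw": 18,"offset": [24.5,-75.8,0],"roll": 0},{"jaw": 18,"offset": [24.5,-75.8,0],"roll": 0},{"jaw": 18,"offset": [24.5,-75.8,0],"roll": 0},{"jaw": 18,"offset": [24.5,-75.8,0],"roll": 0},{"jaw": 18,"offset": [24.5,-75.8,0],"roll": 0}]'

```text
time: 16.9
eef_pos: [0.4646, 0.2076, 0.2801]
tool_rot: [[0.951, 0.309, -0.0], [0.309, -0.951, -0.0], [-0.0, 0.0, -1.0]]
ft_force: [0.0, 0.1, -0.9]
grip_width: 0.0233
gripper_force: 49.3
```

```bash
python3 - <<'E'
from h import *
from rig import bot
for n in("scene","top"): cv2.imwrite(f"pics/{n}4.png",bot.capture(n)[:,:,::-1])
s=bot.observe();p=s['eef_pos'];print(p,s['tool_rot'],s['joints'],s['grip_width'])
q=proj("scene",[[p[0],p[1],p[2]-.068],[p[0],p[1],p[2]-.128],[p[0],p[1],p[2]-.020],[.4648,.2082,.1]]);print(q)
v=[]
for n in("scene","top"):
    im=cv2.imread(f"pics/{n}4.png");x,y=np.int32(proj(n,[p[0],p[1],.15])[0]);v.append(cv2.resize(im[y-60:y+60,x-40:x+40],(400,600),interpolation=cv2.INTER_NEAREST));print(n,x-40,y-60)
cv2.imwrite("pics/c4.png",np.hstack(v))
E
```

```text
[0.4646 0.2078 0.2802] [[ 0.951   0.3091  0.0001]
 [ 0.3091 -0.951  -0.    ]
 [ 0.0001  0.     -1.    ]] [ 0.3486  0.1729  1.5634 -0.0001  1.4052  1.6051] 0.02326448546322735
[[231.4369 150.0025]
 [234.9732 171.6103]
 [228.4321 131.507 ]
 [237.8307 189.0614]]
scene 195 112
top 162 211
```

View pics/c4.png

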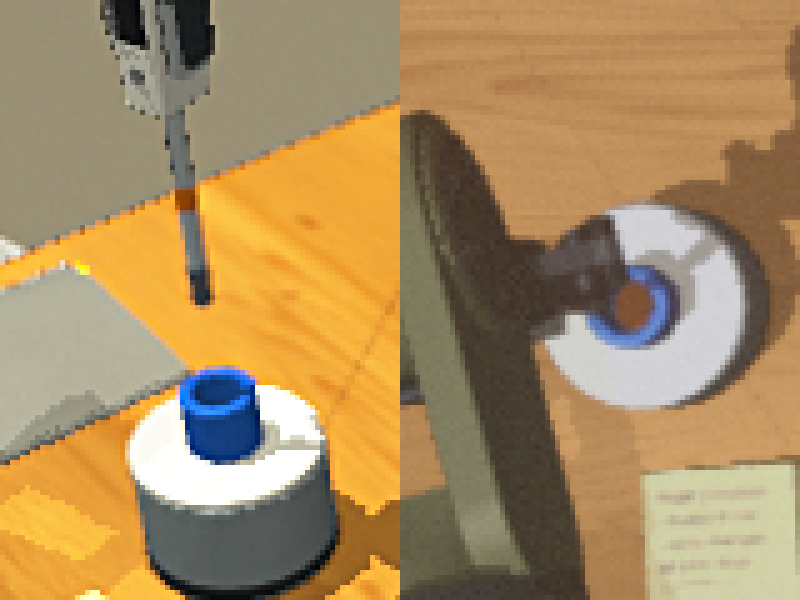

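The tip is at scene (235,172) and the band at (232,151.5). The collar's upper rim centre is at (238.3,189.9). All are close to their predictions, so I'll measure the rod and band at sub-pixel level.

```bash
cat > rod.py <<'E'
from h import *
def rodcols(im,p,zs,w=7):
    "centre column of the grey rod per height, vs predicted axis"
    f=im.astype(float);sat=f.max(2)-f.min(2);out=[]
    for z in zs:
        u,v=proj("scene",[p[0],p[1],z])[0];r=int(round(v));c0=int(round(u));row=sat[r,c0-w:c0+w+1]
        bg=np.median(np.r_[row[:3],row[-3:]]);wt=np.clip((bg-row)/bg-.1,0,1);
        out.append((z,(wt*np.arange(c0-w,c0+w+1)).sum()/wt.sum()-u,wt.sum()))
    return np.array(out)
def band(im,p,z):
    x,y=np.int32(np.round(proj("scene",[p[0],p[1],z])[0]))
    h=cv2.cvtColor(im,cv2.COLOR_BGR2HSV)[y-8:y+9,x-4:x+5]
    return x,y,h
E
python3 - <<'E'
from rod import *
from rig import bot
im=cv2.imread("pics/scene4.png");p=bot.observe()['eef_pos']
print(rodcols(im,p,p[2]-np.arange(.085,.126,.005)))
x,y,h=band(im,p,p[2]-.068);print(x,y)
for i in range(17): print(y-8+i,[tuple(int(a) for a in h[i,j]) for j in range(3,7)])
b=blob(im,238,194,18,blue);print(b.min(0),b.max(0))
a=np.linspace(0,2*np.pi,400)
q=np.vstack([proj("scene",np.c_[.4648+.02*np.cos(a),.2082+.02*np.sin(a),0*a+z]) for z in(.1,.068)]);print("collar pred",q.min(0),q.max(0))
t=cv2.imread("pics/top4.png");b=blob(t,205,271,20,lambda h,s,v:(h>95)&(h<130)&(s>70));q=plane("top",b,.1)*1000;print("top collar y",q.min(0),q.max(0))
b=blob(t,205,271,40,lambda h,s,v:(s<60)&(v>165));q=plane("top",b,.068)*1000;print("top disc",q.min(0),q.max(0))
E
```

```text
[[ 0.1952  0.0323  3.4086]
 [ 0.1902  0.1501  3.3356]
 [ 0.1852  0.2409  3.0175]
 [ 0.1802  0.1047  3.3356]
 [ 0.1752  0.1888  3.2696]
 [ 0.1702 -0.0563  3.4051]
 [ 0.1652  0.2322  3.0565]
 [ 0.1602  0.1195  3.0286]
 [ 0.1552  0.0741  3.2097]]
231 150
142 [(55, 13, 117), (60, 7, 109), (30, 19, 106), (21, 65, 162)]
143 [(60, 9, 116), (60, 7, 110), (30, 19, 110), (22, 67, 164)]
144 [(54, 11, 117), (60, 9, 113), (40, 14, 106), (21, 69, 133)]
145 [(65, 13, 116), (68, 9, 115), (85, 17, 92), (25, 43, 71)]
146 [(65, 14, 113), (65, 13, 116), (75, 15, 101), (30, 28, 92)]
147 [(85, 14, 109), (66, 11, 115), (77, 17, 107), (45, 19, 106)]
148 [(95, 26, 119), (90, 22, 117), (92, 32, 112), (14, 30, 112)]
149 [(9, 57, 130), (10, 56, 119), (8, 52, 112), (10, 126, 134)]
150 [(13, 236, 148), (13, 225, 135), (14, 235, 130), (14, 255, 136)]
151 [(13, 255, 152), (14, 255, 138), (14, 255, 135), (14, 255, 120)]
152 [(14, 255, 167), (14, 255, 141), (14, 255, 137), (13, 255, 115)]
153 [(15, 247, 194), (13, 255, 142), (13, 255, 137), (13, 255, 118)]
154 [(15, 190, 235), (1, 48, 121), (6, 70, 121), (4, 51, 105)]
155 [(16, 170, 250), (100, 69, 137), (94, 32, 118), (96, 43, 113)]
156 [(16, 176, 252), (70, 6, 128), (87, 22, 114), (93, 28, 109)]
157 [(17, 181, 254), (16, 88, 169), (95, 28, 117), (87, 21, 110)]
158 [(18, 185, 252), (16, 104, 186), (98, 34, 121), (90, 16, 110)]
[231. 186.] [246. 204.]
collar pred [229.6797 184.2628] [247.4987 204.2597]
top collar y [447.3604 189.4135] [482.6739 224.4027]
top disc [416.3707 160.7677] [493.9334 253.2717]
```

The rod is on the tool axis (within 0.2 px) and vertical, and the collar is where predicted. Lowering by 112 mm.

>>> arm_command --motion '[{"jaw": 18,"offset": [0.3,-0.3,5],"roll": 0},{"jaw": 18,"offset": [0.3,-0.3,15],"roll": 0},{"jaw": 18,"offset": [0.3,-0.3,25],"roll": 0},{"jaw": 18,"offset": [0.3,-0.3,35],"roll": 0},{"jaw": 18,"offset": [0.3,-0.3,40],"roll": 0},{"jaw": 18,"offset": [0.3,-0.3,40],"roll": 0},{"jaw": 18,"offset": [0.3,-0.3,40],"roll": 0}]'

```text
time: 17.58
eef_pos: [0.4647, 0.2089, 0.2399]
tool_rot: [[0.951, 0.31, -0.0], [0.31, -0.951, -0.0], [-0.0, 0.0, -1.0]]
ft_force: [-0.5, 0.1, -1.5]
grip_width: 0.0232
gripper_force: 49.3
```

```bash
python3 - <<'E'
from rod import *
from rig import bot
im=bot.capture("scene")[:,:,::-1].copy();s=bot.observe();p=s['eef_pos'];print(p)
print(rodcols(im,p,p[2]-np.arange(.08,.106,.005)))
x,y=np.int32(proj("scene",[.4648,.2082,.1])[0]);print(proj("scene",[[.4648,.2082,.1],[p[0],p[1],p[2]-.128]]),x-25,y-30)
cv2.imwrite("pics/c5.png",cv2.resize(im[y-30:y+20,x-25:x+25],(600,600),interpolation=cv2.INTER_NEAREST))
E
```

```text
[0.4649 0.2089 0.2404]
[[ 0.1604  0.099   3.2616]
 [ 0.1554 -0.0384  2.9932]
 [ 0.1504  0.0088  3.0753]
 [ 0.1454  0.0627  2.9194]
 [ 0.1404 -0.0922  3.2189]
 [ 0.1354 -0.0585  3.1108]]
[[237.8307 189.0614]
 [237.0215 184.8535]] 212 159
```

View pics/c5.png

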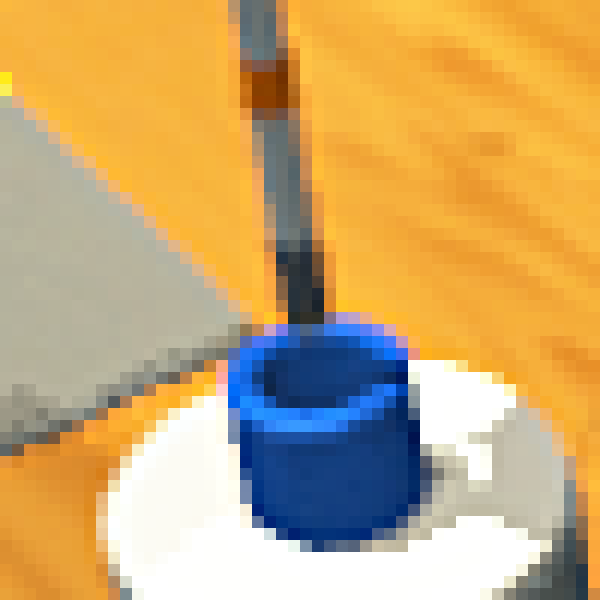

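```bash
python3 - <<'E'
from h import *
from rig import bot
im=bot.capture("scene")[:,:,::-1].copy();p=bot.observe()['eef_pos']
a=np.linspace(0,2*np.pi,400)
for nm,r,z,c in(("outer",.02,.1,(.4648,.2082)),("bore",.013,.1,(.4648,.2082)),("base",.02,.068,(.4648,.2082)),("tip",.005,p[2]-.128,p)):
    q=proj("scene",np.c_[c[0]+r*np.cos(a),c[1]+r*np.sin(a),0*a+z]);print(nm,q.min(0),q.max(0))
h=cv2.cvtColor(im,cv2.COLOR_BGR2HSV)
for r in range(181,207): print(r,[tuple(int(k) for k in im[r,c]) for c in(237,239,241)])
print([ (c,tuple(int(k) for k in im[190,c])) for c in range(228,250)])
E
```

```text
outer [229.6797 184.2628] [245.9618 193.9935]
bore [232.535  185.9275] [243.118  192.2518]
base [231.5309 194.4385] [247.4987 204.2597]
tip [234.9727 183.5919] [239.0729 186.0121]
181 [(54, 45, 37), (61, 157, 241), (64, 183, 250)]
182 [(57, 50, 42), (59, 150, 232), (64, 188, 251)]
183 [(53, 50, 43), (51, 138, 218), (63, 189, 254)]
184 [(51, 49, 46), (37, 112, 181), (42, 191, 255)]
185 [(34, 45, 48), (135, 105, 108), (203, 165, 191)]
186 [(152, 101, 66), (255, 132, 53), (254, 130, 59)]
187 [(122, 68, 32), (162, 78, 21), (181, 85, 16)]
188 [(112, 53, 15), (116, 56, 13), (129, 64, 17)]
189 [(117, 58, 20), (122, 60, 17), (131, 64, 19)]
190 [(118, 58, 19), (121, 61, 21), (120, 59, 19)]
191 [(114, 56, 19), (116, 57, 18), (115, 57, 17)]
192 [(98, 48, 14), (100, 49, 17), (211, 100, 27)]
193 [(236, 112, 29), (255, 143, 36), (255, 140, 43)]
194 [(255, 152, 56), (255, 138, 49), (163, 79, 24)]
195 [(163, 81, 28), (147, 74, 26), (115, 57, 17)]
196 [(118, 58, 17), (117, 58, 19), (125, 62, 21)]
197 [(126, 61, 19), (126, 63, 20), (126, 64, 20)]
198 [(124, 62, 21), (129, 65, 23), (126, 62, 21)]
199 [
[... 200 characters left out ...]
(118, 43, 0), (121, 51, 6), (118, 45, 0)]
204 [(168, 144, 123), (126, 89, 65), (122, 99, 86)]
205 [(255, 255, 255), (255, 255, 255), (255, 255, 255)]
206 [(255, 255, 255), (255, 255, 255), (255, 255, 255)]
[(228, (57, 181, 255)), (229, (31, 180, 255)), (230, (164, 170, 255)), (231, (250, 114, 21)), (232, (220, 100, 20)), (233, (124, 60, 19)), (234, (80, 40, 13)), (235, (103, 52, 14)), (236, (114, 56, 18)), (237, (118, 58, 19)), (238, (120, 60, 19)), (239, (121, 61, 21)), (240, (125, 61, 19)), (241, (120, 59, 19)), (242, (124, 62, 21)), (243, (112, 55, 16)), (244, (94, 44, 13)), (245, (87, 25, 0)), (246, (222, 243, 237)), (247, (255, 255, 255)), (248, (255, 255, 255)), (249, (255, 255, 255))]
```

>>> arm_command --motion '[{"jaw": 18,"offset": [-0.7,0.9,0],"roll": 0},{"jaw": 18,"offset": [-0.7,0.9,6],"roll": 0},{"jaw": 18,"offset": [-0.7,0.9,16],"roll": 0},{"jaw": 18,"offset": [-0.7,0.9,26],"roll": 0},{"jaw": 18,"offset": [-0.7,0.9,36],"roll": 0},{"jaw": 18,"offset": [-0.7,0.9,46],"roll": 0},{"jaw": 18,"offset": [-0.7,0.9,56],"roll": 0},{"jaw": 18,"offset": [-0.7,0.9,64],"roll": 0},{"jaw": 18,"offset": [-0.7,0.9,69],"roll": 0},{"jaw": 18,"offset": [-0.7,0.9,71],"roll": 0},{"jaw": 18,"offset": [-0.7,0.9,71],"roll": 0},{"jaw": 18,"offset": [-0.7,0.9,71],"roll": 0}]'

```text
time: 18.68
eef_pos: [0.4645, 0.2079, 0.1694]
tool_rot: [[0.951, 0.31, 0.0], [0.31, -0.951, 0.0], [0.0, 0.0, -1.0]]
ft_force: [0.0, 0.3, -2.5]
grip_width: 0.0234
gripper_force: 49.3
```

```bash
python3 - <<'E'
from rod import *
from rig import bot
im=bot.capture("scene")[:,:,::-1].copy();s=bot.observe();p=s['eef_pos'];print(p,s['ft_force'],s['grip_width'],s['qvel'])
print(rodcols(im,p,[.13,.125,.12,.115]))
print(proj("scene",[[.4648,.2082,.1],[p[0],p[1],p[2]-.068]]))
x,y=238,188;cv2.imwrite("pics/c6.png",cv2.resize(im[y-25:y+25,x-25:x+25],(600,600),interpolation=cv2.INTER_NEAREST))
for r in range(176,197): print(r,[tuple(int(k) for k in im[r,c]) for c in(236,237,238)])
E
```

```text
[0.4646 0.2079 0.1696] [-0.6222 -0.6379 -1.4863] 0.023586076285689605 [ 0.0004 -0.0008  0.0009 -0.0004 -0.0016 -0.0002]
[[ 0.13    0.0917  2.8073]
 [ 0.125   0.0243  2.9499]
 [ 0.12   -0.8459  3.4111]
 [ 0.115  -2.1648  3.7051]]
[[237.8307 189.0614]
 [237.7339 188.6302]]
176 [(110, 113, 105), (97, 107, 113), (72, 150, 227)]
177 [(113, 115, 105), (106, 100, 89), (83, 144, 214)]
178 [(114, 117, 108), (107, 101, 85), (84, 145, 215)]
179 [(115, 116, 107), (109, 105, 91), (87, 132, 184)]
180 [(117, 115, 106), (112, 108, 96), (90, 114, 142)]
181 [(114, 112, 101), (111, 109, 99), (94, 115, 139)]
182 [(114, 112, 98), (113, 113, 103), (99, 109, 117)]
183 [(114, 109, 95), (114, 115, 106), (103, 98, 86)]
184 [(112, 105, 90), (113, 115, 107), (106, 103, 87)]
185 [(99, 118, 123), (111, 115, 110), (108, 108, 99)]
186 [(160, 122, 97), (110, 116, 111), (109, 114, 108)]
187 [(139, 133, 133), (114, 119, 107), (117, 120, 108)]
188 [(77, 113, 162), (79, 116, 157), (77, 100, 121)]
189 [(41, 76, 132), (15, 78, 152), (18, 73, 142)]
190 [(63, 69, 125), (0, 75, 163), (0, 69, 147)]
191 [(82, 67, 127), (0, 77, 173), (0, 67, 151)]
192 [(82, 55, 70), (38, 75, 136), (12, 82, 152)]
193 [(247, 127, 48), (247, 136, 77), (255, 142, 76)]
194 [(255, 153, 54), (255, 156, 56), (255, 144, 47)]
195 [(164, 81, 26), (167, 82, 27), (154, 75, 25)]
196 [(122, 59, 16), (120, 60, 19), (116, 57, 15)]
```

View pics/c6.png

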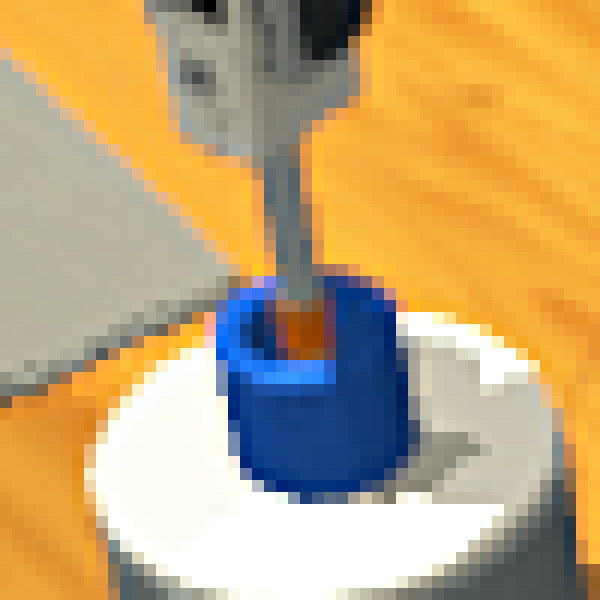

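>>> arm_command --motion '[{"jaw": 18,"offset": [-0.4,0.3,1.4],"roll": 0},{"jaw": 18,"offset": [-0.4,0.3,1.4],"roll": 0},{"jaw": 18,"offset": [-0.4,0.3,1.4],"roll": 0},{"jaw": 18,"offset": [-0.4,0.3,1.4],"roll": 0},{"jaw": 18,"offset": [-0.4,0.3,1.4],"roll": 0},{"jaw": 18,"offset": [-0.4,0.3,1.4],"roll": 0},{"jaw": 18,"offset": [-0.4,0.3,1.4],"roll": 0},{"jaw": 18,"offset": [-0.4,0.3,1.4],"roll": 0}]'

```text
time: 19.4
eef_pos: [0.4641, 0.2074, 0.1678]
tool_rot: [[0.951, 0.31, 0.0], [0.31, -0.951, 0.0], [0.0, -0.0, -1.0]]
ft_force: [0.7, -0.2, -1.2]
grip_width: 0.0235
gripper_force: 49.3
```

```bash
python3 - <<'E'
from rig import bot
s=bot.observe();print(s['eef_pos'],s['ft_force'],s['wrist_torque'],s['grip_width'])
E
```

```text
[0.46406121 0.20739253 0.16777521] [ 0.68470271 -0.15614216 -1.20261612] [-0.00855553  0.00637084 -0.00271114] 0.02349508855425138
```

The TCP is at z 0.168 (target 0.1683), with no side force and the arm steady, so I'm handing it in.

```bash
python3 -c "
from rig import bot
print(bot.close_job())"
```

```text
the job is handed in; nothing more can be done
None
```

I seated the lid on the jar and handed the job in at about 19.4 s, with the probe held steady and upright in the collar. By my measurements the orange band is within about 1 mm of the upper rim, the rod is centred to within about 2 mm, and I saw no contact force; the judge's result was not shown.

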